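Roll the chromatography column into its V-block

TASK

Roll the thick steel column along the bench by its side, up the ramp and into the groove of the white V-block, then push it endways along the groove until its end touches the steel end stop. Use only the fingertips or the outside of the fingers: do not pick the column up or just slide it across the bench, and leave the slim column and everything else where they are. Finish with the column lying still in the groove and the hand clear.

Things in the scene. Friction and masses are not known exactly. Their poses are not given: they have to be found in the camera images.
- column: Thick steel column: round bar 32 mm across, 140 mm long, plus an 18 mm wide, 10 mm long fitting on each end (160 mm overall), 0.35-0.6 kg. Origin mid-length on its axis (16 mm above the bench); x along the bar; y, z turn as it rolls. Starts on the bench at the cradle's +y or -y side, middle 120-170 mm from the groove, 15-45 mm towards cradle -x of home, within 0.2 rad of parallel. Soon stops rolling when let go.
- cradle: Low V-block of slippery white plastic, fixed. Origin on the bench under the groove's middle; x along the groove to the end stop (away from the robot), y across, z up. Groove 140 mm long (x -70 to 70), open at -x; walls slope 30 deg from its bottom (3.7 mm high) to rims 11.5 mm high at y = +-13.5 mm. Outside each rim a 16 deg ramp goes down to the bench at y = +-53.5 mm.
- cradle_stop (a point): Middle of the face of the upright steel end stop, at cradle x = 80 mm, y = 0, 22 mm above the bench. The stop is 34 mm wide, 36 mm high and 12 mm thick; axes as the cradle's. The column's end fitting must touch this face.
- cradle_home (a point): Where the middle of the thick column's axis lies when the column is seated in the groove with its end fitting against the stop: on the cradle's x = 0, y = 0, 22.2 mm above the bench. Axes as the cradle's.
- slim_column: A slim steel column, 18 mm in diameter and 100 mm long (116 mm with its thin end fittings), lying on the bench on the other side of the V-block. Origin at its middle on the axis, x along it. Not part of the job: leave it alone.
- jar: A clear jar with a white lid, 60 mm in diameter, 75 mm tall, standing beyond the end stop. Origin under its centre. Leave it alone.
- beaker: A glass beaker 64 mm in diameter, 85 mm tall, standing beyond the end stop. Origin under its centre. Leave it alone.
- flask: An amber bottle 70 mm in diameter, 150 mm tall, standing off to the -y side. Origin under its centre. Leave it alone.
- spanner: A steel spanner 150 mm long lying flat, far off to the +y side. Leave it alone.
Things that resemble listed ones, but are neither listed nor needed, are in the scene too. What is shaped like the column but green is not meant.

How it is judged:
By the outcome, as a careful person would: the job done as asked, in the order asked, and still so for the second after the job is handed in, with the robot touching nothing.
It also fails if it takes over 48 s, if anything falls off the work surface, if the arm or the gripper's body presses on something with over 40 N, if the wrist force passes 120 N, or if a joint passes its speed limit or range.

ROBOT

A 6-joint arm with a two-finger parallel gripper is mounted at the origin on the work surface. World frame = base frame: x ahead of the robot, y to its left, z up, the work surface at z = 0. Lengths are in m, angles in rad, forces in N, time in s.
With the tool pointing down it reaches from about 0.275 to 0.725 m from the base axis. Payload 15.9 kg.
Tool frame: the origin (TCP) lies midway between the tips of the shut fingers; the grasp point (between the pads) lies 19 mm behind it; z points along the fingers, x is the direction in which the jaws open and shut, and the axes are right-handed (so a half turn about z gives the same grasp; the last joint's range is limited). The gripper opens to 85 mm and grips with 20 to 120 N. Pads are 22 mm wide; open, the fingers measure 114 mm over their backs; the gripper's body (76 mm by 85 mm) begins 54 mm behind the grasp point. The pads swing forward as they close: fully open they stand 13 mm farther back than shut.
Start: joints at [-1.125, 0.213, -0.034, 1.323, 0, 1.571], TCP at [0.216, -0.451, 0.231] pointing down, gripper open.
Joint ranges: [-2.98, 2.98], [-0.74, 1.72], [-1.14, 1.35], [-2.1, 2.04], [-1.57, 1.44], [-3.14, 3.14]. Speed limits (rad/s): [1.89, 1.89, 2.39, 2.57, 3.14, 3.14].

INTERFACE

Orientations are given as a unit quaternion [w, x, y, z].
In Python, from plant import robot gives the robot as it stands.
- The arm moves only by the tool send_rows, never from a script. Its argument "rows" is a list of rows, each an object of numbers: "tx", "ty", "tz": the shift along the world's x, y, z in m; "wx", "wy", "wz": the turn, a rotation vector about the world's x, y, z in degrees; "hand": the closure in counts, from 0 (fully open) to 255 (shut). A call has 1 to 20 rows; each row is the pose to reach, as a shift and turn from the pose measured when the call began; what a row does not reach only later rows make up. A row lasts 1/8 s, in which the tool goes at most 62.5 mm and 10.7 degrees, less where a joint would pass 70% of its speed; a pose out of reach is approached as far as the arm can. A call with a gripper value outside its range is refused whole. The fingers move at their own pace and stop on an object; "newtons" is the grip in N (left out, the last holds). Time passes only in rows, so rows that repeat a pose let the fingers close. It gives the time, the measured TCP pose, the force and the opening at its end, in the units of the state.
- robot.sense(): the state, without advancing time (a new reading comes with each control period).
- robot.snapshot(name): name is "scene" or "top"; returns the picture (400x640x3 uint8, red, green, blue); there is no depth.
- robot.camera_params(name): a dict with "fx", "fy", "cx", "cy" (pixels), "distortion" ([k1, k2, p1, p2, k3] as OpenCV has them; the pictures are not rectified), "R" (3x3) and "t" (3): a world point X has camera coordinates R X + t. Camera axes: x right, y down, z forward; pixel columns grow to the right and rows downward; lengths in m; the calibration is good to about 2 mm. A picture is of the moment at which its call begins. camera_params takes no time and is no camera call.
- robot.sign_off(): hands the job in, once; it reports no verdict.
Trained networks look in the newest picture that a camera, given by its name, has taken for a name from the list of things; names that differ only in an ending like _2 or _b are one class to them, and where a whole thing is asked for, a point or a joint stands for the part that bears it (a point fixed in the world has none). Each returns a list of dicts, best first, with "conf" (0 to 1); they miss things now and then, are a little off and sometimes report something else, mostly with a low value. They report only what shows in the picture. A call takes as long as a camera call. They do not tell look-alikes from the thing itself.
- robot.look_for(thing, camera): "position" ([column, row] as shares, 0 to 1, of the picture: columns of its width, rows of its height, amid what is visible of it).
- robot.place_of(thing, camera): "position" ([column, row] as shares, 0 to 1, of the picture: columns of its width, rows of its height: a listed point, or the origin of a listed thing).
The state is a dict: "time_s": time; "q": joint angles; "qd": joint speeds; "joint_efforts": joint torques, N m; "ee_pos": TCP position; "ee_rot": TCP orientation; "force": force on the tool from outside, world axes, zero at the start; "moment": the same for the moment, N m; "gripper_width": finger opening in m.
Only numpy, scipy, OpenCV 4.12 (cv2) and the standard library are available. Lean on these libraries where they do the work, as an engineer would, in place of code of your own. Each camera call takes 0.05 s, during which the arm holds its last target. There are 200 camera calls.

## Working session

There is one attempt and no reset: what is moved stays moved. The work goes in short steps, Python scripts to look and compute and a tool call to move; the robot and the scene stay as the last step left them, time stands still between calls to the robot, and variables do not carry over. Pictures are saved under pics/ and viewed, about 8 in all and at most 12, crops included, and the job is handed in when it is done.

Besides the shell and the picture viewer there is one more tool, called after "Request:" as name([rows], argument=value, ...), one row to a line, values as JSON. send_rows: Moves the arm, as the interface text tells. Its arguments: {"type":"object","properties":{"rows":{"type":"array","items":{"type":"object","properties":{"tx":{"type":"number"},"ty":{"type":"number"},"tz":{"type":"number"},"wx":{"type":"number"},"wy":{"type":"number"},"wz":{"type":"number"},"hand":{"type":"number"}}}},"newtons":{"type":"number"}},"required":["rows"]}

```bash
mkdir -p pics
cat > h.py <<'E'
import numpy as np, cv2
from plant import robot
def cam(n):
    p=robot.camera_params(n); K=np.array([[p['fx'],0,p['cx']],[0,p['fy'],p['cy']],[0,0,1.]])
    return K,np.array(p['distortion'],float),np.array(p['R']),np.array(p['t'])
def w(n,px,z):
    K,d,R,t=cam(n); u=cv2.undistortPoints(np.array([[px]],float),K,d)[0,0]
    r=R.T@np.array([u[0],u[1],1]); c=-R.T@t
    return c+r*(z-c[2])/r[2]
def px(n,X):
    K,d,R,t=cam(n); return cv2.projectPoints(np.array([X],float),cv2.Rodrigues(R)[0],t,K,d)[0][0,0]
def snap(n,f):
    im=robot.snapshot(n); cv2.imwrite('pics/'+f,im[:,:,::-1]); return im
E
python3 - <<'E'
from h import *
a=snap('top','t0.png'); b=snap('scene','s0.png')
cv2.imwrite('pics/both.png',cv2.resize(np.vstack([a,b])[:,:,::-1],None,fx=.75,fy=.75))
for c in('top','scene'):
  for n,z in(('column',.016),('cradle',0),('cradle_home',.0222),('cradle_stop',.022),('slim_column',.009)):
    for r in robot.place_of(n,c):
        p=np.array(r['position'])*[640,400]; print(c,n,round(r['conf'],2),p.round(1),w(c,p,z).round(4))
s=robot.sense(); print(s['time_s'],s['ee_pos'],s['ee_rot'])
E
```

```text
top column 0.68 [373.8 177.8] [ 0.6953 -0.1913  0.016 ]
top column 0.59 [312.2 200. ] [ 0.6392 -0.0308  0.016 ]
top cradle 0.97 [261.3 205.8] [0.6261 0.1011 0.    ]
top cradle_home 0.96 [262.3 207.7] [0.6205 0.0972 0.0222]
top cradle_stop 0.93 [252.4 173.4] [0.7086 0.1219 0.022 ]
top slim_column 0.69 [205.7 237. ] [0.5468 0.2441 0.009 ]
scene column 0.56 [249.2 225.8] [ 0.6875 -0.1992  0.016 ]
scene cradle 0.88 [341.5 201. ] [0.6273 0.0918 0.    ]
scene cradle_home 0.68 [342.6 195.2] [0.6283 0.0944 0.0222]
scene cradle_stop 0.9 [359.5 207.5] [0.6989 0.1235 0.022 ]
scene cradle_stop 0.19 [302.9 203.5] [ 0.6358 -0.031   0.022 ]
scene slim_column 0.46 [374.  178.3] [0.5514 0.2259 0.009 ]
0.6 [ 0.21557653 -0.45113593  0.23132167] [ 2.04757213e-05  8.45925179e-01 -5.33301595e-01  1.00637991e-05]
```

View pics/both.png

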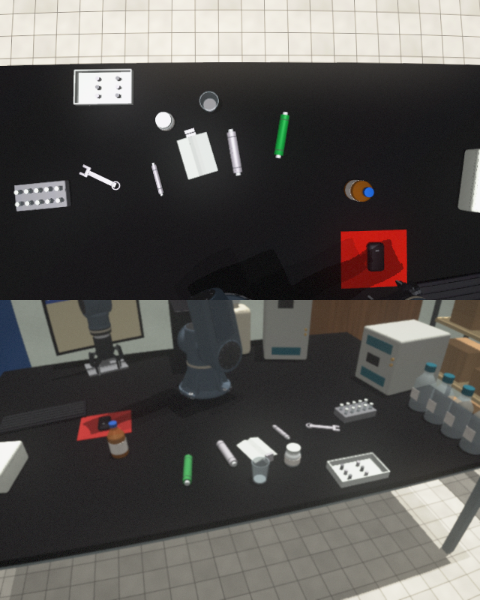

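The top view shows two candidates. One is the grey bar at (312,200) and the other is the green bar at (374,178). The grey steel one next to the V-block fits, because green is excluded. I'll enlarge it and measure its ends and the cradle corners.

Run:
```python
from h import *
a=cv2.imread('pics/t0.png')
x0,y0=225,155
cv2.imwrite('pics/crop.png',cv2.resize(a[y0:y0+95,x0:x0+115],None,fx=6.3,fy=6.3,interpolation=cv2.INTER_CUBIC))
g=cv2.cvtColor(a,cv2.COLOR_BGR2GRAY)
m=(g>75).astype(np.uint8)
n,l,st,ce=cv2.connectedComponentsWithStats(m)
for i in range(1,n):
    if st[i,4]>60 and 180<ce[i][0]<400 and 130<ce[i][1]<280:
        pts=np.argwhere(l==i)[:,::-1].astype(np.float32)
        r=cv2.minAreaRect(pts); print(st[i],ce[i].round(1))
        B=cv2.boxPoints(r); z=.016
        print([(b.round(1).tolist(),w('top',b,z)[:2].round(4).tolist()) for b in B])
        W=np.array([w('top',p,z)[:2] for p in pts]); c=W.mean(0); u=np.linalg.svd(W-c,full_matrices=False)[2][0]
        s=(W-c)@u; print('  axis',u.round(3),'mid',(c+u*(s.max()+s.min())/2).round(4),'c',c.round(4),'len',np.ptp(s).round(4))
# camera position
K,d,R,t=cam('top');print((-R.T@t).round(3))
```

```text
[265 121  27  28 423] [278.8 136.1]
[([260.0, 134.0], [0.8114, 0.1024]), ([278.0, 116.0], [0.8583, 0.0556]), ([296.5, 134.5], [0.8094, 0.008]), ([278.5, 152.5], [0.7628, 0.0549])]
  axis [-0.995  0.098] mid [0.8097 0.0535] c [0.8056 0.0539] len 0.071
[207 149  26  26 535] [219.3 161.1]
[([207.0, 149.0], [0.7735, 0.2394]), ([232.0, 149.0], [0.7729, 0.1748]), ([232.0, 174.0], [0.7081, 0.1749]), ([207.0, 174.0], [0.7087, 0.2393])]
  axis [-0.696 -0.718] mid [0.7422 0.2082] c [0.7417 0.2077] len 0.0699
[366 149  19  62 635] [375.4 179.6]
[([364.8999938964844, 209.5], [0.6134, -0.1667]), ([375.20001220703125, 147.6999969482422], [0.7738, -0.1964]), ([385.79998779296875, 149.5], [0.7691, -0.2239]), ([375.5, 211.1999969482422], [0.6086, -0.194])]
  axis [-0.983  0.182] mid [ 0.6912 -0.1953] c [ 0.6907 -0.1952] len 0.1634
[ 235  170   56   70 2514] [262.1 205.5]
[([231.5, 177.60000610351562], [0.6989, 0.1763]), ([272.3999938964844, 165.3000030517578], [0.7298, 0.0709]), ([291.1000061035156, 227.8000030517578], [0.5684, 0.024]), ([250.1999969482422, 240.0], [0.5381, 0.129])]Traceback (most recent call last):
  File "<stdin>", line 14, in <module>
  File "h.py", line 7, in w
    K,d,R,t=cam(n); u=cv2.undistortPoints(np.array([[px]],float),K,d)[0,0]
            ~~~^^^
  File "h.py", line 4, in cam
    p=robot.camera_params(n); K=np.array([[p['fx'],0,p['cx']],[0,p['fy'],p['cy']],[0,0,1.]])
ValueError: time passes only in moves, steps and waits
```

View pics/crop.png

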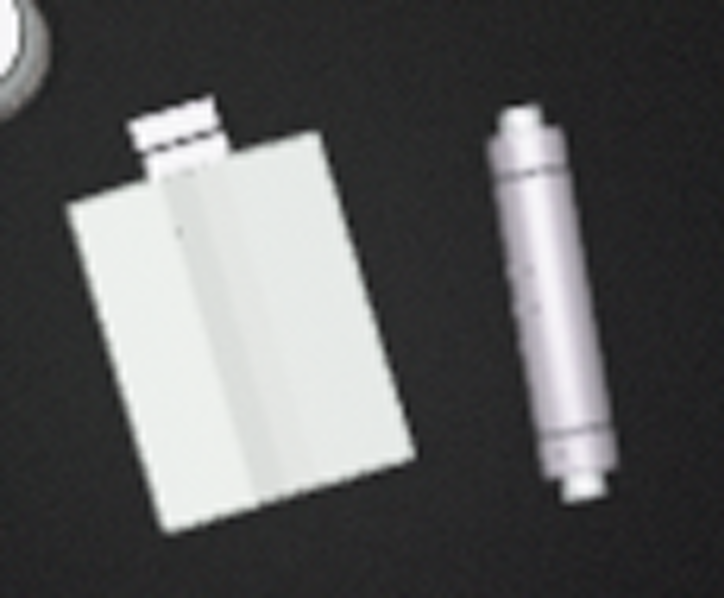

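The crop confirms the grey steel bar is the target, with its ends at about (307.4,172) and (318,234.4). The V-block's ramp corners are at about (235.6,187.5), (275.5,176), (290.9,227.7) and (250.9,239.6).

```bash
python3 - <<'E'
import json
from plant import robot
json.dump({n:{k:(v.tolist() if hasattr(v,'tolist') else list(v) if hasattr(v,'__len__') else v) for k,v in robot.camera_params(n).items()} for n in('top','scene')},open('cam.json','w'))
E
sed -i "s/p=robot.camera_params(n)/p=CP[n]/; 2a import json; CP=json.load(open('cam.json'))" h.py
cat >> h.py <<'E'
C0=None
def colfit(f,roi,z=.016,th=75):
    a=cv2.imread('pics/'+f); x0,x1,y0,y1=roi
    m=np.zeros(a.shape[:2],np.uint8); m[y0:y1,x0:x1]=cv2.cvtColor(a,cv2.COLOR_BGR2GRAY)[y0:y1,x0:x1]>th
    n,l,st,ce=cv2.connectedComponentsWithStats(m); i=1+np.argmax(st[1:,4])
    pts=np.argwhere(l==i)[:,::-1].astype(float)
    W=np.array([w('top',p,z)[:2] for p in pts]); c=W.mean(0); u=np.linalg.svd(W-c,full_matrices=False)[2][0]; u*=np.sign(u[0])
    s=(W-c)@u; return c+u*(s.max()+s.min())/2,u,np.ptp(s)
E
python3 - <<'E'
from h import *
cr=np.array([w('top',p,0)[:2] for p in((235.6,187.5),(275.5,176.),(290.9,227.7),(250.9,239.6))])
print('corners',cr.round(4).tolist(),'mid',cr.mean(0).round(4))
e=[cr[0]-cr[3],cr[1]-cr[2],cr[0]-cr[1],cr[3]-cr[2]]
for v in e: print(np.linalg.norm(v).round(4),np.degrees(np.arctan2(v[1],v[0])).round(2))
print('ends',w('top',(307.4,172),.016),w('top',(318,234.4),.016))
c,u,L=colfit('t0.png',(297,330,160,245));print(c,np.degrees(np.arctan2(u[1],u[0])),L)
o=cr.mean(0);
for n in e[:2]: pass
yaw=np.mean([np.arctan2(v[1],v[0]) for v in e[:2]]+[np.arctan2(v[1],v[0])-np.pi/2 for v in e[2:]])
A=np.array([[np.cos(yaw),np.sin(yaw)],[-np.sin(yaw),np.cos(yaw)]]);print('yaw',yaw,'col in cradle',A@(c-o))
K,d,R,t=cam('top');print('cam',(-R.T@t).round(3))
E
```

```text
corners [[0.6743, 0.1676], [0.7034, 0.0637], [0.5685, 0.0247], [0.5387, 0.1286]] mid [0.6213 0.0962]
0.1411 16.04
0.1405 16.08
0.108 105.64
0.108 105.97
ends [ 0.71162341 -0.0192224   0.016     ] [ 0.55063515 -0.04474088  0.016     ]
[ 0.63237355 -0.03060425] 8.994469500880234 0.16386467642782
yaw 0.27805282404776055 col in cradle [-0.02409878 -0.12494691]
cam [0.578 0.015 1.343]
```

Request:
send_rows([
  {"tx":0.423,"ty":0.376,"tz":0,"wz":73.5,"hand":110},
  {"tx":0.423,"ty":0.376,"tz":0,"wz":73.5,"hand":110},
  {"tx":0.423,"ty":0.376,"tz":0,"wz":73.5,"hand":110},
  {"tx":0.423,"ty":0.376,"tz":0,"wz":73.5,"hand":110},
  {"tx":0.423,"ty":0.376,"tz":0,"wz":73.5,"hand":110},
  {"tx":0.423,"ty":0.376,"tz":0,"wz":73.5,"hand":110},
  {"tx":0.423,"ty":0.376,"tz":0,"wz":73.5,"hand":110},
  {"tx":0.423,"ty":0.376,"tz":-0.05,"wz":73.5,"hand":110},
  {"tx":0.423,"ty":0.376,"tz":-0.1,"wz":73.5,"hand":110},
  {"tx":0.423,"ty":0.376,"tz":-0.15,"wz":73.5,"hand":110},
  {"tx":0.423,"ty":0.376,"tz":-0.19,"wz":73.5,"hand":110},
  {"tx":0.423,"ty":0.376,"tz":-0.19,"wz":73.5,"hand":110},
])

```text
validation failed for argument at $.ro...
```

Request:
send_rows([
  {"tx":0.423,"ty":0.376,"tz":0.0,"wx":0.0,"wy":0.0,"wz":73.5,"hand":110},
])

```text
time_s: 0.72
ee_pos: [0.2611, -0.4109, 0.2311]
ee_rot: [0.0, 0.892, -0.453, -0.0]
force: [1.8, 0.3, 0.0]
gripper_width: 0.0699
```

Request:
send_rows([
  {"tx":0.378,"ty":0.335,"tz":0.0,"wx":0.0,"wy":0.0,"wz":62.9,"hand":110},
  {"tx":0.378,"ty":0.335,"tz":0.0,"wx":0.0,"wy":0.0,"wz":62.9,"hand":110},
  {"tx":0.378,"ty":0.335,"tz":0.0,"wx":0.0,"wy":0.0,"wz":62.9,"hand":110},
  {"tx":0.378,"ty":0.335,"tz":0.0,"wx":0.0,"wy":0.0,"wz":62.9,"hand":110},
  {"tx":0.378,"ty":0.335,"tz":0.0,"wx":0.0,"wy":0.0,"wz":62.9,"hand":110},
  {"tx":0.378,"ty":0.335,"tz":0.0,"wx":0.0,"wy":0.0,"wz":62.9,"hand":110},
  {"tx":0.378,"ty":0.335,"tz":0.0,"wx":0.0,"wy":0.0,"wz":62.9,"hand":110},
  {"tx":0.378,"ty":0.335,"tz":-0.06,"wx":0.0,"wy":0.0,"wz":62.9,"hand":110},
  {"tx":0.378,"ty":0.335,"tz":-0.12,"wx":0.0,"wy":0.0,"wz":62.9,"hand":110},
  {"tx":0.378,"ty":0.335,"tz":-0.17,"wx":0.0,"wy":0.0,"wz":62.9,"hand":110},
  {"tx":0.378,"ty":0.335,"tz":-0.19,"wx":0.0,"wy":0.0,"wz":62.9,"hand":110},
  {"tx":0.378,"ty":0.335,"tz":-0.19,"wx":0.0,"wy":0.0,"wz":62.9,"hand":110},
])

```text
time_s: 2.22
ee_pos: [0.6376, -0.0756, 0.0391]
ee_rot: [-0.0, 0.997, 0.079, -0.002]
force: [-0.3, 0.4, -0.4]
gripper_width: 0.0485
```

Request:
send_rows([
  {"tx":0.001,"ty":0.0,"tz":-0.015,"wx":0.0,"wy":0.0,"wz":0.0,"hand":110},
  {"tx":0.001,"ty":0.0,"tz":-0.033,"wx":0.0,"wy":0.0,"wz":0.0,"hand":110},
  {"tx":0.001,"ty":0.0,"tz":-0.033,"wx":0.0,"wy":0.0,"wz":0.0,"hand":110},
  {"tx":-0.001,"ty":0.008,"tz":-0.033,"wx":0.0,"wy":0.0,"wz":0.0,"hand":110},
  {"tx":-0.003,"ty":0.016,"tz":-0.033,"wx":0.0,"wy":0.0,"wz":0.0,"hand":110},
  {"tx":-0.004,"ty":0.024,"tz":-0.033,"wx":0.0,"wy":0.0,"wz":0.5,"hand":110},
  {"tx":-0.0055,"ty":0.032,"tz":-0.033,"wx":0.0,"wy":0.0,"wz":1.0,"hand":110},
  {"tx":-0.007,"ty":0.04,"tz":-0.033,"wx":0.0,"wy":0.0,"wz":1.7,"hand":110},
  {"tx":-0.0085,"ty":0.048,"tz":-0.033,"wx":0.0,"wy":0.0,"wz":2.4,"hand":110},
  {"tx":-0.01,"ty":0.056,"tz":-0.033,"wx":0.0,"wy":0.0,"wz":3.1,"hand":110},
  {"tx":-0.0115,"ty":0.064,"tz":-0.033,"wx":0.0,"wy":0.0,"wz":3.8,"hand":110},
])

```text
time_s: 3.6
ee_pos: [0.6261, -0.0111, 0.0061]
ee_rot: [-0.0, 0.994, 0.113, -0.002]
force: [0.1, -0.1, 0.8]
gripper_width: 0.0486
```

Run:
```python
from h import *
a=snap('top','t1.png'); b=snap('scene','s1.png')
k=cv2.INTER_CUBIC
A=cv2.resize(a[140:250,220:350,::-1],(520,440),interpolation=k); B=cv2.resize(b[150:260,230:390,::-1],(640,440),interpolation=k)
cv2.imwrite('pics/v1.png',np.hstack([A[:, :380],B[:,:420]]))
s=robot.sense();print(s['time_s'],s['ee_pos'],s['force'])
```

```text
3.7 [ 0.62601126 -0.01077849  0.00612829] [ 0.54525247  0.28683337 -0.14614448]
```

View pics/v1.png

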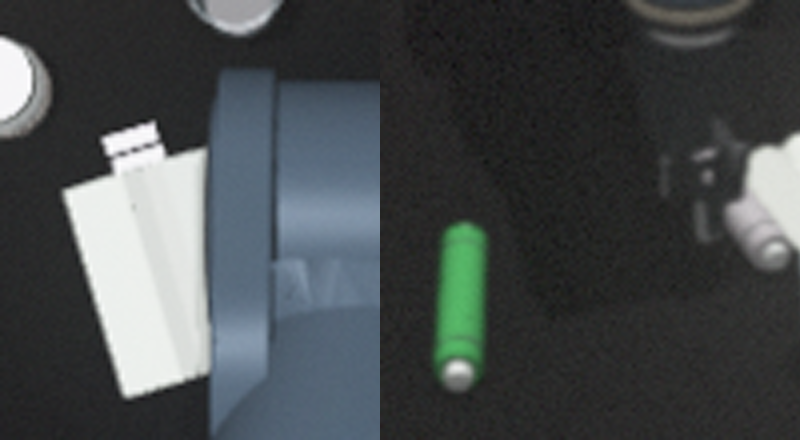

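Request:
send_rows([
  {"tx":-0.0015,"ty":0.006,"tz":0.0,"wx":0.0,"wy":0.0,"wz":0.8,"hand":110},
  {"tx":-0.003,"ty":0.012,"tz":0.0,"wx":0.0,"wy":0.0,"wz":1.6,"hand":110},
  {"tx":-0.0045,"ty":0.018,"tz":0.0,"wx":0.0,"wy":0.0,"wz":2.4,"hand":110},
  {"tx":-0.006,"ty":0.024,"tz":0.0,"wx":0.0,"wy":0.0,"wz":3.0,"hand":110},
  {"tx":-0.0077,"ty":0.03,"tz":0.001,"wx":0.0,"wy":0.0,"wz":3.0,"hand":110},
  {"tx":-0.0092,"ty":0.036,"tz":0.002,"wx":0.0,"wy":0.0,"wz":3.0,"hand":110},
  {"tx":-0.0108,"ty":0.042,"tz":0.003,"wx":0.0,"wy":0.0,"wz":3.0,"hand":110},
  {"tx":-0.0124,"ty":0.048,"tz":0.004,"wx":0.0,"wy":0.0,"wz":3.0,"hand":110},
])

```text
time_s: 4.7
ee_pos: [0.6135, 0.0376, 0.0102]
ee_rot: [-0.0, 0.99, 0.139, -0.002]
force: [0.2, -2.0, 2.0]
gripper_width: 0.0486
```

Run:
```python
from h import *
b=snap('scene','s2.png')
cv2.imwrite('pics/v2.png',cv2.resize(b[160:240,270:400,::-1],None,fx=6,fy=6,interpolation=cv2.INTER_CUBIC))
s=robot.sense();print(s['time_s'],s['ee_pos'],s['force'])
p=np.array(s['ee_pos'][:2]); th=np.radians(16); n=np.array([-np.sin(th),np.cos(th)]); u=np.array([n[1],-n[0]])
bc=p+.027*n; o=np.array([.6213,.0962]); print('bar in cradle',u@(bc-o),n@(bc-o)); e=bc+.08*u
print((px('scene',[*e,.026])-[270,160])*6)
```

```text
4.75 [0.61338496 0.03834012 0.01031573] [-0.19006265 -0.58462113  0.41286429]
bar in cradle -0.023556770628263453 -0.02643680348593678
[454.19644895 271.74177897]
```

View pics/v2.png

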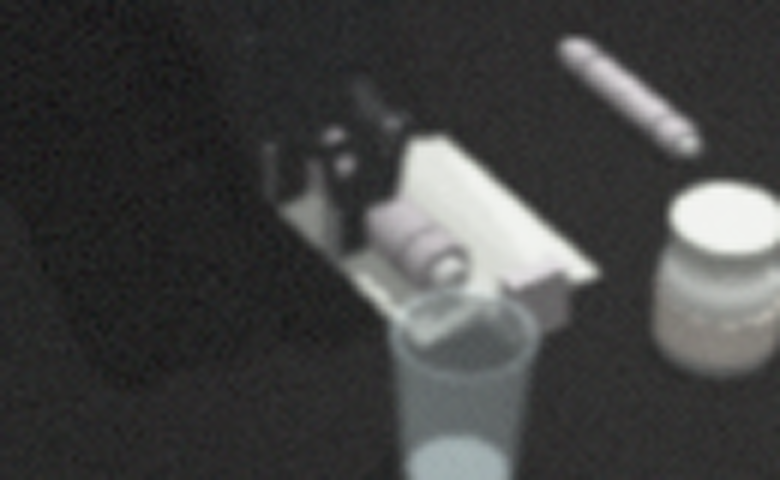

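The scene view shows the bar on the ramp with its far end at crop pixel (448,265), close to the predicted (454,272). The fingers are in contact with it. Next I'll take it over the rim slowly.

Request:
send_rows([
  {"tx":-0.001,"ty":0.004,"tz":0.001,"wx":0.0,"wy":0.0,"wz":0.0,"hand":110},
  {"tx":-0.0022,"ty":0.008,"tz":0.002,"wx":0.0,"wy":0.0,"wz":0.0,"hand":110},
  {"tx":-0.0034,"ty":0.012,"tz":0.003,"wx":0.0,"wy":0.0,"wz":0.0,"hand":110},
  {"tx":-0.0043,"ty":0.015,"tz":0.004,"wx":0.0,"wy":0.0,"wz":0.0,"hand":110},
  {"tx":-0.0052,"ty":0.018,"tz":0.0045,"wx":0.0,"wy":0.0,"wz":0.0,"hand":110},
  {"tx":-0.0058,"ty":0.02,"tz":0.005,"wx":0.0,"wy":0.0,"wz":0.0,"hand":110},
  {"tx":-0.0058,"ty":0.02,"tz":0.005,"wx":0.0,"wy":0.0,"wz":0.0,"hand":110},
])

```text
time_s: 5.62
ee_pos: [0.6075, 0.0585, 0.0153]
ee_rot: [-0.0, 0.99, 0.139, -0.002]
force: [0.6, 0.3, 0.4]
gripper_width: 0.0485
```

Run:
```python
from h import *
b=snap('scene','s3.png')
cv2.imwrite('pics/v3.png',cv2.resize(b[160:240,270:400,::-1],None,fx=6,fy=6,interpolation=cv2.INTER_CUBIC))
s=robot.sense();print(s['time_s'],s['ee_pos'],s['force'])
th=np.radians(15.95); n=np.array([-np.sin(th),np.cos(th)]); u=np.array([n[1],-n[0]]);o=np.array([.6213,.0962])
for x in(-.03,-.02,-.01): print(x,(px('scene',[*(o+(x+.08)*u),.022])-[270,160])*6)
```

```text
5.675 [0.60751075 0.05839299 0.01528043] [ 0.03845607 -0.2726986   0.06468587]
-0.03 [490.99668994 254.1427862 ]
-0.02 [502.57419222 264.68233563]
-0.01 [514.26745592 275.32850869]
```

View pics/v3.png

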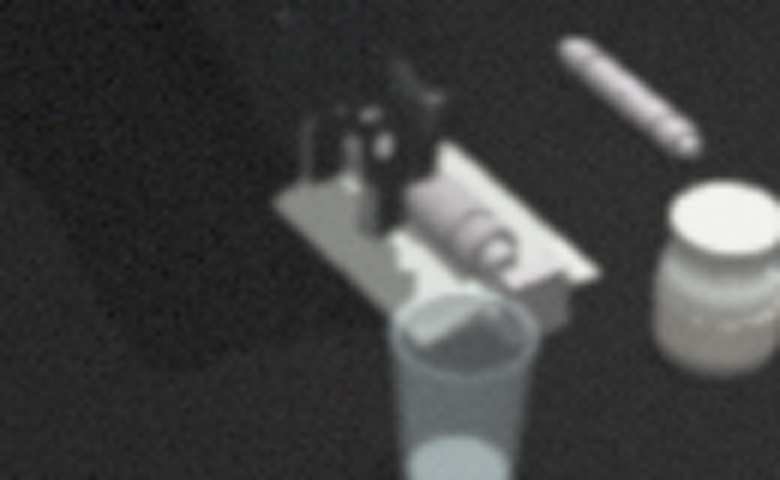

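The bar is in the groove, with its end at crop pixel (497,250), which is on the predicted groove line. I'll back off, shut the fingers and move to the -x end.

Request:
send_rows([
  {"tx":0.004,"ty":-0.014,"tz":0.0,"wx":0.0,"wy":0.0,"wz":0.0,"hand":110},
  {"tx":0.008,"ty":-0.029,"tz":0.005,"wx":0.0,"wy":0.0,"wz":0.0,"hand":110},
  {"tx":0.008,"ty":-0.029,"tz":0.055,"wx":0.0,"wy":0.0,"wz":0.0,"hand":255},
  {"tx":0.0,"ty":-0.029,"tz":0.095,"wx":0.0,"wy":0.0,"wz":0.0,"hand":255},
  {"tx":-0.06,"ty":-0.015,"tz":0.095,"wx":0.0,"wy":0.0,"wz":0.0,"hand":255},
  {"tx":-0.124,"ty":-0.002,"tz":0.095,"wx":0.0,"wy":0.0,"wz":0.0,"hand":255},
  {"tx":-0.124,"ty":-0.002,"tz":0.095,"wx":0.0,"wy":0.0,"wz":0.0,"hand":255},
  {"tx":-0.124,"ty":-0.002,"tz":0.095,"wx":0.0,"wy":0.0,"wz":0.0,"hand":255},
])

```text
time_s: 6.68
ee_pos: [0.4845, 0.0558, 0.1111]
ee_rot: [-0.0, 0.99, 0.139, -0.001]
force: [0.3, -0.1, -0.3]
gripper_width: 0.0003
```

Run:
```python
from h import *
b=snap('scene','s4.png'); a=snap('top','t4.png')
k=cv2.INTER_CUBIC
A=cv2.resize(a[155:255,225:325,::-1],None,fx=4,fy=4,interpolation=k); B=cv2.resize(b[160:240,300:380,::-1],None,fx=5,fy=5,interpolation=k)
cv2.imwrite('pics/v4.png',np.hstack([A,B]))
s=robot.sense();print(s['time_s'],s['ee_pos'],s['force'])
th=np.radians(15.95); n=np.array([-np.sin(th),np.cos(th)]); u=np.array([n[1],-n[0]]);o=np.array([.6213,.0962])
for x in(-.03,-.02,-.0):
  print(x,[((px('top',[*(o+(x+e)*u),.022])-[225,155])*4).round() for e in(.08,-.08)],((px('scene',[*(o+(x+.08)*u),.022])-[300,160])*5+[400,0]).round())
```

```text
6.775 [0.48516743 0.05589355 0.11079894] [-0.00260806  0.10737075  0.33330072]
-0.03 [array([129., 134.]), array([199., 375.])] [659. 212.]
-0.02 [array([124., 120.]), array([195., 360.])] [669. 221.]
-0.0 [array([116.,  90.]), array([186., 330.])] [688. 238.]
```

View pics/v4.png

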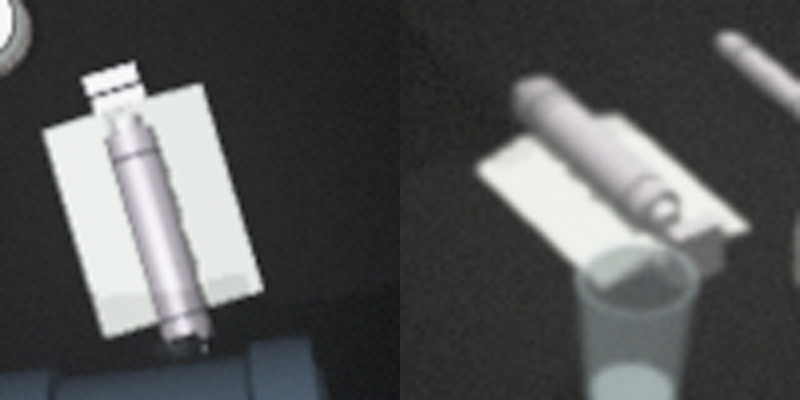

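The bar is seated parallel in the groove, about 20 mm short of the stop (top crop far end about (122,115)). I'll lower behind its near end and push.

Request:
send_rows([
  {"tx":-0.0005,"ty":0.001,"tz":-0.05,"wx":0.0,"wy":0.0,"wz":0.0,"hand":255},
  {"tx":-0.0005,"ty":0.001,"tz":-0.097,"wx":0.0,"wy":0.0,"wz":0.0,"hand":255},
  {"tx":-0.0005,"ty":0.001,"tz":-0.097,"wx":0.0,"wy":0.0,"wz":0.0,"hand":255},
  {"tx":0.005,"ty":0.0025,"tz":-0.097,"wx":0.0,"wy":0.0,"wz":0.0,"hand":255},
  {"tx":0.01,"ty":0.004,"tz":-0.097,"wx":0.0,"wy":0.0,"wz":0.0,"hand":255},
  {"tx":0.014,"ty":0.005,"tz":-0.097,"wx":0.0,"wy":0.0,"wz":0.0,"hand":255},
  {"tx":0.018,"ty":0.006,"tz":-0.097,"wx":0.0,"wy":0.0,"wz":0.0,"hand":255},
  {"tx":0.022,"ty":0.0075,"tz":-0.097,"wx":0.0,"wy":0.0,"wz":0.0,"hand":255},
  {"tx":0.026,"ty":0.0085,"tz":-0.097,"wx":0.0,"wy":0.0,"wz":0.0,"hand":255},
  {"tx":0.03,"ty":0.0095,"tz":-0.097,"wx":0.0,"wy":0.0,"wz":0.0,"hand":255},
  {"tx":0.034,"ty":0.0105,"tz":-0.097,"wx":0.0,"wy":0.0,"wz":0.0,"hand":255},
])

```text
time_s: 8.15
ee_pos: [0.5192, 0.0664, 0.0137]
ee_rot: [-0.0, 0.99, 0.139, -0.001]
force: [-1.3, 0.2, 0.2]
gripper_width: 0.0002
```

Request:
send_rows([
  {"tx":0.003,"ty":0.0008,"tz":0.0,"wx":0.0,"wy":0.0,"wz":0.0,"hand":255},
  {"tx":0.005,"ty":0.0014,"tz":0.0,"wx":0.0,"wy":0.0,"wz":0.0,"hand":255},
  {"tx":0.007,"ty":0.002,"tz":0.0,"wx":0.0,"wy":0.0,"wz":0.0,"hand":255},
  {"tx":0.008,"ty":0.0023,"tz":0.0,"wx":0.0,"wy":0.0,"wz":0.0,"hand":255},
  {"tx":0.009,"ty":0.0026,"tz":0.0,"wx":0.0,"wy":0.0,"wz":0.0,"hand":255},
])

```text
time_s: 8.78
ee_pos: [0.5282, 0.069, 0.0137]
ee_rot: [-0.0, 0.99, 0.139, -0.001]
force: [-1.6, -1.0, -0.9]
gripper_width: 0.0002
```

Run:
```python
from h import *
b=snap('scene','s5.png')
cv2.imwrite('pics/v5.png',cv2.resize(b[175:225,315:385,::-1],None,fx=10,fy=10,interpolation=cv2.INTER_CUBIC))
s=robot.sense();print(s['time_s'],s['ee_pos'],s['force'])
```

```text
8.825 [0.5283591  0.06906952 0.01368927] [-0.11848208 -0.82241432 -0.30847917]
```

View pics/v5.png

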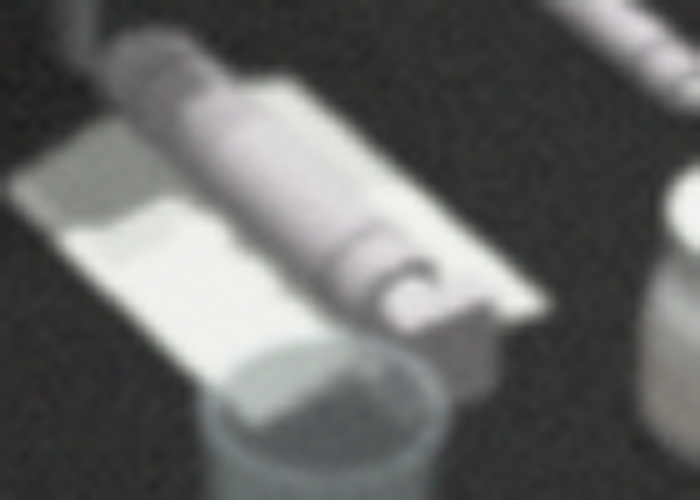

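The end fitting, at about (405,300) in the crop, is now close behind the stop top. I'll creep forward until the force shows contact.

Request:
send_rows([
  {"tx":0.001,"ty":0.0003,"tz":0.0,"wx":0.0,"wy":0.0,"wz":0.0,"hand":255},
  {"tx":0.002,"ty":0.0006,"tz":0.0,"wx":0.0,"wy":0.0,"wz":0.0,"hand":255},
  {"tx":0.003,"ty":0.0008,"tz":0.0,"wx":0.0,"wy":0.0,"wz":0.0,"hand":255},
])

```text
time_s: 9.2
ee_pos: [0.5311, 0.0698, 0.0136]
ee_rot: [-0.0, 0.99, 0.139, -0.002]
force: [-5.7, -1.5, 2.1]
gripper_width: -0.0003
```

Request:
send_rows([
  {"tx":0.001,"ty":0.0003,"tz":0.0,"wx":0.0,"wy":0.0,"wz":0.0,"hand":255},
  {"tx":0.001,"ty":0.0003,"tz":0.0,"wx":0.0,"wy":0.0,"wz":0.0,"hand":255},
])

```text
time_s: 9.45
ee_pos: [0.5311, 0.0699, 0.0133]
ee_rot: [-0.0, 0.99, 0.139, -0.003]
force: [-6.2, -2.1, 2.4]
gripper_width: -0.0001
```

Request:
send_rows([
  {"tx":0.002,"ty":0.0006,"tz":0.0,"wx":0.0,"wy":0.0,"wz":0.0,"hand":255},
  {"tx":0.002,"ty":0.0006,"tz":0.0,"wx":0.0,"wy":0.0,"wz":0.0,"hand":255},
])

```text
time_s: 9.7
ee_pos: [0.5311, 0.07, 0.0127]
ee_rot: [0.0, 0.99, 0.139, -0.004]
force: [-11.8, -4.0, 5.4]
gripper_width: -0.0
```

The force climbs with no further motion, so the bar is against the stop. I'll back off along the groove and lift clear.

Request:
send_rows([
  {"tx":-0.002,"ty":-0.0006,"tz":0.0,"wx":0.0,"wy":0.0,"wz":0.0,"hand":255},
  {"tx":-0.006,"ty":-0.0017,"tz":0.0,"wx":0.0,"wy":0.0,"wz":0.0,"hand":255},
  {"tx":-0.025,"ty":-0.007,"tz":0.0,"wx":0.0,"wy":0.0,"wz":0.0,"hand":255},
  {"tx":-0.055,"ty":-0.016,"tz":0.01,"wx":0.0,"wy":0.0,"wz":0.0,"hand":255},
  {"tx":-0.08,"ty":-0.022,"tz":0.06,"wx":0.0,"wy":0.0,"wz":0.0,"hand":255},
  {"tx":-0.12,"ty":-0.03,"tz":0.11,"wx":0.0,"wy":0.0,"wz":0.0,"hand":255},
  {"tx":-0.15,"ty":-0.05,"tz":0.15,"wx":0.0,"wy":0.0,"wz":0.0,"hand":255},
  {"tx":-0.15,"ty":-0.05,"tz":0.15,"wx":0.0,"wy":0.0,"wz":0.0,"hand":255},
  {"tx":-0.15,"ty":-0.05,"tz":0.15,"wx":0.0,"wy":0.0,"wz":0.0,"hand":255},
])

```text
time_s: 10.82
ee_pos: [0.3814, 0.0201, 0.1626]
ee_rot: [0.0, 0.99, 0.138, -0.004]
force: [-0.3, -0.9, 0.3]
gripper_width: 0.0
```

Run:
```python
from h import *
b=snap('scene','s6.png'); a=snap('top','t6.png')
k=cv2.INTER_CUBIC
A=cv2.resize(a[165:245,235:300,::-1],None,fx=6,fy=6,interpolation=k); B=cv2.resize(b[160:240,310:380,::-1],None,fx=5.8,fy=6,interpolation=k)
cv2.imwrite('pics/v6.png',np.hstack([A,B]))
s=robot.sense();print(s['time_s'],s['ee_pos'],s['force'])
t0=cv2.imread('pics/t0.png').astype(int); d=np.abs(a[:,:,::-1]-t0).max(2)
print('slim diff',d[210:265,195:220].mean(),'green',d[145:215,362:390].mean(),'jar/beaker',d[120:176,205:233].mean(),d[120:150,262:295].mean())
th=np.radians(15.95); n=np.array([-np.sin(th),np.cos(th)]); u=np.array([n[1],-n[0]]);o=np.array([.6213,.0962])
print([((px('top',[*(o+e*u),.022])-[235,165])*6).round() for e in(.08,-.08)])
```

```text
10.925 [0.38108035 0.02020499 0.16184742] [-0.54426683 -0.32241294 -0.58244251]
slim diff 2.640727272727273 green 3.4183673469387754 jar/beaker 2.063775510204082 2.2666666666666666
[array([113.,  75.]), array([219., 435.])]
```

View pics/v6.png

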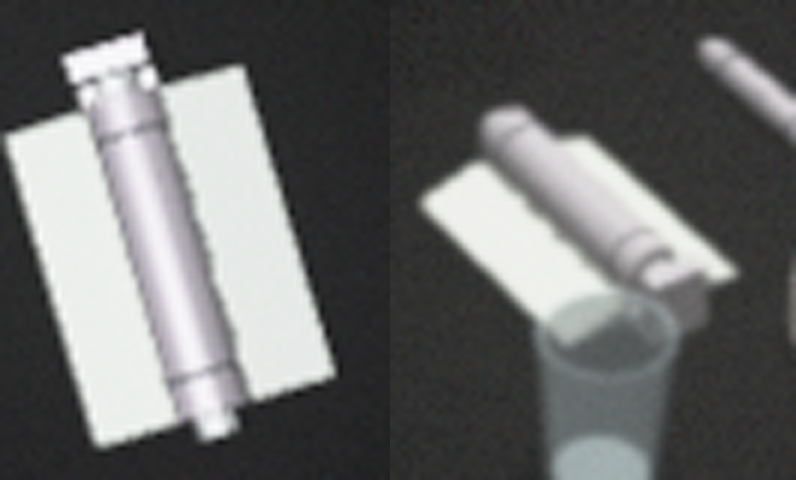

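The bar lies in the groove with its far end at the stop face (about (115,72) against a predicted (113,75)) and its near end at (217,437), predicted (219,435). The hand is clear and nothing else has moved.

```bash
python3 -c "
from plant import robot
print(robot.sign_off())"
```

```text
the job is handed in; nothing more can be done
None
```

The thick steel column is in the V-block's groove with its end against the steel stop, and the job is handed in at about 11 s of the 48 s allowed. I pushed it sideways with the two spread fingertips, along the bench, up the ramp and over the rim. Then I pushed it endways with the shut fingers.

- **Stop contact:** the force rose from about 6 N to 12 N with no further movement of the tool, so the column was against the stop before I backed off.
- **Final position:** in the last top picture both column ends were within about 1–2 mm of where they should be when it is home. The hand was clear, about 16 cm up.
- **Other objects:** the slim column, the green bar, the jar and the beaker showed no change from the first picture. I did not run this check on the flask and the spanner, but the arm's path stayed well away from where they showed in the first picture.
- **Rolling:** I did not measure the column's turning directly. The pushing forces read between moves stayed at about 3 N or less.
- **Stillness:** I took only one set of pictures after backing off, so I did not separately check that the column was still.

No check disagreed.

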